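# Couple the in-line oiler to the air station

### The arm

A 7-joint arm with a two-finger parallel gripper is mounted at the origin on a cart in front of the work surface, level with it; the furniture and walls round the work are solid. World frame = base frame: x ahead of the robot, y to its left, z up, the work surface at z = 0. Lengths are in m, angles in rad, forces in N, time in s.
With the tool pointing down it reaches from about 0.425 to 0.825 m from the base axis. Payload 3.6 kg.
Tool frame: the origin (TCP) lies midway between the tips of the shut fingers; the grasp point (between the pads) lies arm.grasp_offset behind it (arm.grasp_offset is the distance from the TCP to the grasp point, in m); z points along the fingers, y is the line along which they close (so a half turn about z gives the same grasp; the last joint's range is limited). The gripper opens to 85 mm and grips with 20 to 120 N. Pads are 22 mm wide; open, the fingers measure 114 mm over their backs; the gripper's body (76 mm by 85 mm) begins 54 mm behind the grasp point. The pads swing forward as they close: fully open they stand 13 mm farther back than shut.
Start: joints at [-1.357, 0.615, -0.013, 1.423, 0.008, 1.103, -0.04], TCP at [0.154, 0.631, 0.209] pointing down, gripper open.
Joint ranges: [-3.12, 3.12], [-0.3, 2.06], [-1.34, 1.32], [0.26, 2.42], [-1.36, 4.5], [0.01, 1.98], [-2.84, 2.84]. Speed limits (rad/s): [2.79, 2.79, 3.14, 3.14, 3.14, 3.14, 3.14].

### API

Orientations are given as a rotation vector (axis times angle).
In Python, from station import arm, cams, hand_in gives the robot as it stands.
- The arm moves only by the shell command python3 -m inch 'ROWS' [FORCE]. ROWS is JSON, a list of rows, each a list of 7 numbers: the turn, a rotation vector about the tool's x, y, z in rad, then the shift along the tool's x, y, z in m, then the finger opening in m, from 0 to 0.0854. A call has 1 to 10 rows; each row is the pose to reach, as a shift and turn from the pose commanded when the call began, along the tool's axes at that moment; what a row does not reach only later rows make up. A row lasts 1/12 s, in which the tool goes at most 41.7 mm and 7.16 degrees, less where a joint would pass 70% of its speed; a pose out of reach is approached as far as the arm can. A call with a gripper value outside its range is refused whole. The fingers move at their own pace and stop on an object; FORCE is the grip in N (left out, the last holds). Time passes only in rows, so rows that repeat a pose let the fingers close. It gives the time, the measured TCP pose, the force, the opening and the grip force at its end, in the units of the state.
- arm.sense(): the state, without advancing time (a new reading comes with each control period).
- cams.capture(name): name is "side" or "top" or "wrist"; returns the picture (420x560x3 uint8, red, green, blue); there is no depth.
- cams.camera_params(name): a dict with "vertical_fov" (degrees; the focal length in pixels is half the picture's height over the tangent of half this angle, whatever the lens; pixels are square), "cx", "cy" (the principal point, pixels), "distortion" ([k1, k2, p1, p2, k3] as OpenCV has them; the pictures are not rectified), "extrinsics" (4x4, takes a point from camera to world coordinates); the wrist camera has in their place "hand_eye" (4x4, takes a point from camera to tool coordinates, whose origin is the TCP and whose axes are the flange's). Camera axes: x right, y down, z forward; pixel columns grow to the right and rows downward; lengths in m; the calibration is good to about 2 mm. A picture is of the moment at which its call begins: read the wrist's pose just before it. camera_params takes no time and is no camera call.
- hand_in(): hands the job in; it is judged then, once.
Trained networks look in the newest picture that a camera, given by its name, has taken for a name from the list of things; names that differ only in an ending like _2 or _b are one class to them, and where a whole thing is asked for, a point or a joint stands for the part that bears it (a point fixed in the world has none). Each returns a list of dicts, best first, with "p" (0 to 1); they miss things now and then, are a little off and sometimes report something else, mostly with a low value. They report only what shows in the picture. A call takes as long as a camera call. They do not tell look-alikes from the thing itself.
- cams.masks_of(camera, label): "region" (420x560 bool, what is visible of it) and "box" ([left, top, width, height] in pixels, round what is visible of it).
The state is a dict: "t": time; "qpos": joint angles; "qvel": joint speeds; "tau": joint torques, N m; "tool_pos": TCP position; "orientation": TCP orientation; "ft_force": force on the tool from outside, world axes, zero at the start; "wrist_torque": the same for the moment, N m; "grip_width": finger opening in m; "finger_force": force on a finger pad.
Only numpy, scipy, OpenCV 4.12 (cv2) and the standard library are available. Lean on these libraries where they do the work, as an engineer would, in place of code of your own. Each camera call takes 0.05 s, during which the arm holds its last target. There are 200 camera calls.

### The job

Couple the small amber oiler to the quick coupler on the air station. First pull the coupler's brass sleeve back (down) until it stays back by itself when let go; then take the oiler from its stand and push its plug gently straight down into the coupler, without ramming it, until it is fully home and the sleeve springs forward again by itself. Let go and leave it standing there upright and locked; do not disturb the carton, the tin or the wrench.

Things in the scene. Friction and masses are not known exactly. Their poses are not given: they have to be found in the camera images.
- station: Fixed air station: aluminium block 74 x 104 mm on a blue base plate 100 x 140 x 10 mm; the block's top is 45 mm above the worktop. Origin under its centre on the worktop, z up. A quick coupler stands upright on it, mouth up, in an oversize slot, clamped by friction (80 N): its axis lies anywhere up to 8 mm off the block's centre, in the block's x and in its y alike.
- port (a point): Nominal mouth centre: on the block's vertical centre line, 60 mm above its top. The coupler's real mouth has this height, but its real axis is up to 8 mm off in the block's x and y; it is not reported: find it by feel or sight. Coupler: steel disc of radius 22 mm on the block, 6 mm thick; steel tube of outer radius 12.5 mm and bore radius 9 mm up to the mouth, with the sleeve round it.
- sleeve (a joint): Travel in m of the coupler's brass sleeve: 0 forward (up), 0.010 fully back (down); its spring pushes up with 7.5 to 13.5 N. Pulled back past 0.009 with no plug in and let go, it returns to about 0.005 to 0.006 and stays, held by inner balls; a plug pushed home releases it to 0. While it is forward, the balls stop any plug 10 mm below the mouth.
- sleeve_low (a point): Point on the block's centre line, 33 mm above the block's top: the height of the upper face of the sleeve's rear flange while forward. The sleeve is 29 mm long: flange of radius 21.5 mm, 6 mm high, below this height; above it the grip of radius 18 mm (knurl 18.6 mm), 23 mm high, whose upper end is 4 mm below the mouth. Like the coupler it may be off this line by up to 8 mm in x and y.
- oiler: Loose in-line oiler, about 0.1 to 0.17 kg, 84 mm high, upright in its stand. Origin at the plug's tip, z up along the axis. Steel plug of radius 8 mm (7.2 mm at the tip) with a ring groove 9 to 17 mm above the tip; dark collar of radius 13.5 mm from 26 to 32 mm, which stops on the coupler's mouth; amber and black body of radius 14 mm from 32 to 76 mm; brass stub of radius 8 mm on top.
- oiler_grip (a point): Point on the oiler's axis 56 mm above the plug's tip, in the middle of the body (diameter 28 mm), where to grip it. Pushing the plug home takes 8 to 25 N (valve spring, balls); the balls catch when the collar is about 1 mm above the mouth. Locked, it stands with the collar 0 to 2 mm above the mouth. More than 40 N on the coupler would be ramming.
- stand: Fixed grey stand, a block 64 x 64 x 34 mm with a hole of diameter 21 mm through its middle; the oiler's plug hangs in the hole, its collar on the block's top. Origin under its centre on the worktop.
- carton: Bystander: small closed cardboard carton, 65 x 70 x 55 mm. Origin under its centre.
- tin: Bystander: flat closed steel tin, 84 x 121 x 42 mm. Origin under its centre.
- wrench: Bystander: steel combination wrench lying flat, 25 x 134 x 8 mm. Origin under its centre.
Not all that is in view belongs to the job. Of the things like the station, leave any that is brown or pink; of the rest the larger one is meant.

How it is judged:
By the outcome, as a careful person would: the job done as asked, in the order asked, and still so for the second after the job is handed in, with the robot touching nothing.
It also fails if it takes over 67 s, if anything falls off the work surface, if the arm or the gripper's body presses on something with over 40 N, if the wrist force passes 120 N, or if a joint passes its speed limit or range.

## Working session

There is one attempt and no reset: what is moved stays moved. The work goes in short steps, Python scripts to look and compute and a shell command to move; the robot and the scene stay as the last step left them, time stands still between calls to the robot, and variables do not carry over. Pictures are saved under pics/ and viewed, at most 13 in all, crops included, and the job is handed in when it is done.

```bash
mkdir -p pics; ls; python3 - <<'E'
from station import arm,cams
import cv2,numpy as np
print(arm.sense(), arm.grasp_offset)
ims=[]
for c in ["side","top"]:
    im=cams.capture(c); cv2.imwrite(f"pics/{c}0.png",im[:,:,::-1])
    p=cams.camera_params(c); print(c,p)
    for l in ["station","stand","oiler","sleeve","carton","tin","wrench"]:
        print(l,[(round(d["p"],2),d["box"]) for d in cams.masks_of(c,l)[:3]])
print(cams.camera_params("wrist"))
E
```

```text
pics
{'t': 0.0, 'qpos': array([-1.35748819,  0.61590786, -0.01260089,  1.42494647,  0.00811021,
        1.10337618, -0.04039638]), 'qvel': array([ 0.00170756,  0.00112652, -0.0018971 , -0.00044578, -0.00098838,
        0.00109783,  0.00016953]), 'tau': array([-2.52906657e-04, -4.69216239e+01,  2.59023942e-01, -1.71026748e+01,
        9.96593357e-03,  9.80636571e-03,  2.06707739e-06]), 'tool_pos': array([0.15419033, 0.63058535, 0.20772987]), 'orientation': array([-0.37565971, -3.11879348,  0.00404438]), 'ft_force': array([-0.32678134,  0.57259376, -0.38186885]), 'wrist_torque': array([-0.00687848, -0.03126092,  0.03019898]), 'finger_force': 0.0, 'grip_width': 0.08511104637523359} 0.0187
side {'vertical_fov': 50.095812880201805, 'cx': 283.8471858072103, 'cy': 214.8552016697615, 'distortion': array([-0.06903362,  0.        ,  0.        ,  0.        ,  0.        ]), 'extrinsics': array([[-0.9047464 , -0.29220579,  0.3099189 ,  0.09833621],
       [-0.42590591,  0.6100536 , -0.66816073,  0.85398139],
       [ 0.00617329, -0.73651231, -0.67639597,  0.9512485 ],
       [ 0.        ,  0.    
[... 1156 characters left out ...]
0.7]), (0.47, [416.9, 233.2, 14.6, 17.0])]
carton [(0.86, [261.3, 139.7, 35.6, 41.0])]
tin [(0.72, [400.5, 156.1, 51.1, 32.8])]
wrench [(0.61, [330.1, 253.7, 27.1, 43.0])]
{'vertical_fov': 58.173602205424764, 'cx': 278.4868197599343, 'cy': 211.0644012117025, 'distortion': array([-0.02475711,  0.        ,  0.        ,  0.        ,  0.        ]), 'hand_eye': array([[-5.55825944e-04, -9.65555102e-01, -2.60198069e-01,
         6.53500487e-02],
       [ 9.99999294e-01, -2.63422457e-04, -1.15864294e-03,
         3.31988709e-05],
       [ 1.05019158e-03, -2.60198529e-01,  9.65554567e-01,
        -1.65900020e-01],
       [ 0.00000000e+00,  0.00000000e+00,  0.00000000e+00,
         1.00000000e+00]])}
```

```bash
python3 - <<'E'
import cv2
t=cv2.imread('pics/top0.png')[110:330,90:470]; cv2.imwrite('pics/topc.png',cv2.resize(t,None,fx=2.1,fy=2.1,interpolation=3))
t=cv2.imread('pics/side0.png')[120:350,140:420]; cv2.imwrite('pics/sidec.png',cv2.resize(t,None,fx=2.5,fy=2.5,interpolation=3))
E
```

```text
(no output)
```

View pics/topc.png

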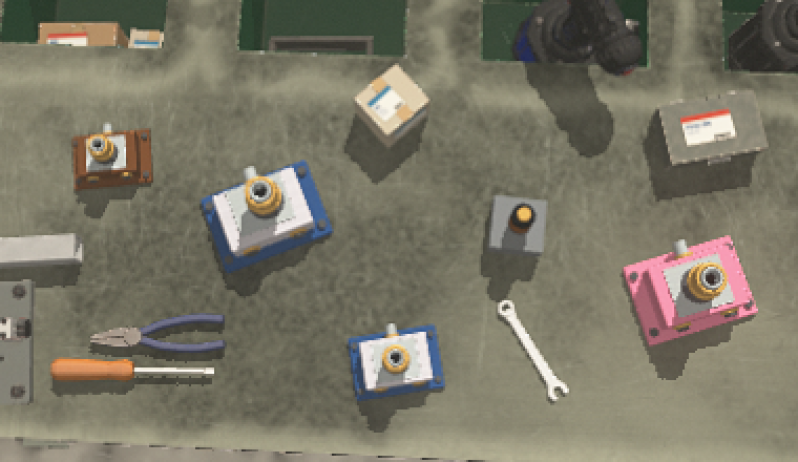

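View pics/sidec.png

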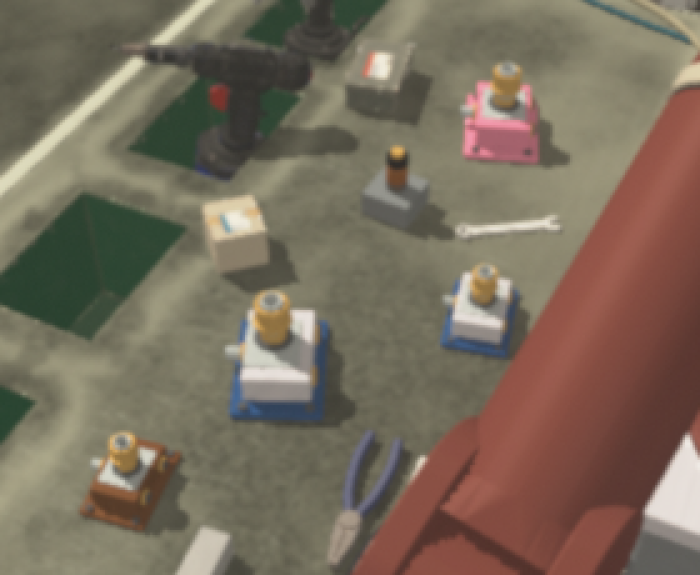

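The big blue station is at top px (216,212) with its mouth at about (214.8,200.5). The oiler is in the stand at about (338,212). The small blue, pink and brown stations are decoys.

```bash
cat > h.py <<'E'
from station import arm,cams
import cv2,numpy as np
from scipy.spatial.transform import Rotation as R
def K(p):
    f=210/np.tan(np.radians(p["vertical_fov"]/2)); return np.array([[f,0,p["cx"]],[0,f,p["cy"]],[0,0,1]])
def T(name,s=None):
    p=cams.camera_params(name)
    if name!="wrist": return p,p["extrinsics"]
    s=s or arm.sense(); M=np.eye(4); M[:3,:3]=R.from_rotvec(s["orientation"]).as_matrix(); M[:3,3]=s["tool_pos"]
    return p,M@p["hand_eye"]
def onz(name,uv,z,s=None):
    p,E=T(name,s); n=cv2.undistortPoints(np.array([[uv]],float),K(p),p["distortion"])[0,0]
    d=E[:3,:3]@[n[0],n[1],1]; return E[:3,3]+d*(z-E[2,3])/d[2]
def proj(name,P,s=None):
    p,E=T(name,s); I=np.linalg.inv(E)
    return cv2.projectPoints(np.atleast_2d(np.array(P,float)),cv2.Rodrigues(I[:3,:3])[0],I[:3,3],K(p),p["distortion"])[0][:,0]
def totool(W,s=None):
    "world target TCP -> shift in tool axes, and turn (rotvec in tool axes) to point down with tool x heading unchanged"
    s=s or arm.sense(); M=R.from_rotvec(s["orientation"]); return M.inv().apply(np.array(W)-s["tool_pos"])
E
python3 - <<'E'
from h import *
print("mouth top",onz("top",(214.8,200.5),.105),"side",onz("side",(140+271/2.5,120+298/2.5),.105))
for xy in[(262,190),(265,183)]: print(onz("top",(90+xy[0]/2.1,110+xy[1]/2.1),.105))
print("oiler",onz("top",(90+523/2.1,110+215/2.1),.092),"side",onz("side",(140+398/2.5,120+152/2.5),.092))
# block top corners
for xy in [(213,198),(294,167),(313,224),(231,254)]: print(onz("top",(90+xy[0]/2.1,110+xy[1]/2.1),.045))
print("base");
for xy in [(202,207),(305,162),(331,233),(229,271)]: print(onz("top",(90+xy[0]/2.1,110+xy[1]/2.1),.01))
print("drill/carton",onz("top",(279,165),.055))
s=arm.sense();print(R.from_rotvec(s["orientation"]).as_matrix().round(3))
E
```

```text
mouth top [0.53246023 0.13945027 0.105     ] side [0.52982789 0.1438984  0.105     ]
[0.53251496 0.13954634 0.105     ]
[0.54091217 0.13671597 0.105     ]
oiler [ 0.51943655 -0.16081368  0.092     ] side [ 0.51546333 -0.15573632  0.092     ]
[0.53433297 0.20660748 0.045     ]
[0.5771075  0.11174981 0.045     ]
[0.50783789 0.08432041 0.045     ]
[0.46712724 0.17943082 0.045     ]
base
[0.53033768 0.22604191 0.01      ]
[0.59334511 0.10258649 0.01      ]
[0.50481947 0.06487813 0.01      ]
[0.45214886 0.18620736 0.01      ]
drill/carton [ 0.64447633 -0.00977778  0.055     ]
[[-0.971  0.237 -0.   ]
 [ 0.237  0.971  0.   ]
 [ 0.    -0.    -1.   ]]
```

```bash
python3 - <<'E'
from h import *
print(totool([.53,.14,.2]))
E
```

```text
[-0.48162368 -0.38811676  0.00890538]
```

```bash
python3 -m inch '[[0,0,0,-0.24,-0.194,0,0.085],[0,0,0,-0.24,-0.194,0,0.085],[0,0,0,-0.24,-0.194,0,0.085],[0,0,0,-0.24,-0.194,0,0.085],[0,0,0,-0.24,-0.194,0,0.085],[0,0,0,-0.24,-0.194,0,0.085],[0,0,0,-0.24,-0.194,0,0.085],[0,0,0,-0.24,-0.194,0,0.085],[0,0,0,-0.24,-0.194,0,0.085]]' && python3 -m inch '[[0,0,0,-0.241,-0.194,0.009,0.085],[0,0,0,-0.241,-0.194,0.009,0.085],[0,0,0,-0.241,-0.194,0.009,0.085],[0,0,0,-0.241,-0.194,0.009,0.085],[0,0,0,-0.241,-0.194,0.009,0.085],[0,0,0,-0.241,-0.194,0.009,0.085],[0,0,0,-0.241,-0.194,0.009,0.085],[0,0,0,-0.241,-0.194,0.009,0.085],[0,0,0,-0.241,-0.194,0.009,0.085]]'
python3 - <<'E'
from h import *
s=arm.sense(); print(s["tool_pos"],s["orientation"],s["qpos"])
im=cams.capture("wrist"); cv2.imwrite("pics/w1.png",im[:,:,::-1])
for l in ["sleeve","station"]: print(l,[(round(d["p"],2),d["box"]) for d in cams.masks_of("wrist",l)[:3]])
E
```

```text
t: 1.55
tool_pos: [0.346, 0.3805, 0.2093]
orientation: [0.392, 3.114, -0.004]
ft_force: [-0.8, 0.3, -0.1]
grip_width: 0.0853
finger_force: 0.0
t: 2.3
tool_pos: [0.5327, 0.1348, 0.1998]
orientation: [0.389, 3.114, -0.004]
ft_force: [0.1, -0.1, 0.3]
grip_width: 0.0852
finger_force: 0.0
[0.53273548 0.13479994 0.19982582] [ 0.38944455  3.11441098 -0.0043306 ] [-0.33315455  0.46681977  0.06474695  1.73430989 -0.03150989  0.93992195
  1.06522287]
sleeve [(0.84, [266.9, 163.3, 52.9, 58.6]), (0.8, [517.1, 173.9, 42.6, 34.6]), (0.58, [4.1, 204.8, 38.4, 73.9])]
station [(0.88, [446.4, 124.7, 113.1, 106.7]), (0.68, [0.0, 0.0, 133.1, 91.0]), (0.56, [206.2, 77.4, 177.2, 170.4])]
```

View pics/w1.png

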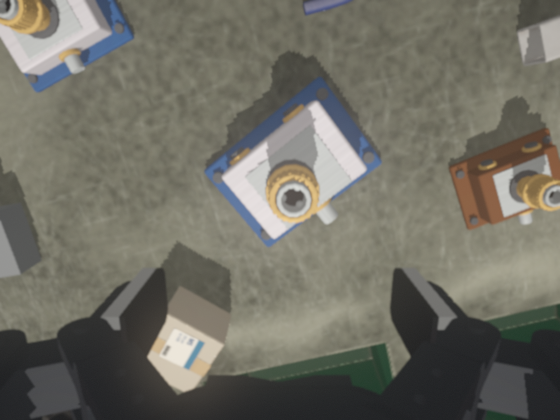

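The mouth is at about (292,200) px. I'll refine that.

```bash
python3 - <<'E'
from h import *
s=arm.sense(); print(s["tool_pos"],np.abs(s["qvel"]).max())
im=cams.capture("wrist")
c=im[165:235,260:325]; cv2.imwrite("pics/w1c.png",cv2.resize(c[:,:,::-1],None,fx=8,fy=8,interpolation=3))
hsv=cv2.cvtColor(im,cv2.COLOR_RGB2HSV)
print(onz("wrist",(292,200),.105,s))
g=cv2.resize(cv2.cvtColor(c,cv2.COLOR_RGB2GRAY),None,fx=8,fy=8,interpolation=3)
h=cv2.HoughCircles(cv2.GaussianBlur(g,(0,0),4),cv2.HOUGH_GRADIENT,1,40,param1=60,param2=25,minRadius=60,maxRadius=280)
for x in (h[0][:6] if h is not None else []): 
    uv=(260+(x[0]+.5)/8-.5,165+(x[1]+.5)/8-.5); print(uv,x[2]/8,onz("wrist",uv,.105,s))
# expected projections at mouth of bore/tube radius
print(proj("wrist",[[.532,.14,.105],[.532,.149,.105],[.532,.1525,.105],[.532,.158,.101]],s))
E
```

```text
[0.52871919 0.14234292 0.19976502] 0.02228265924193963
[0.52767605 0.15230637 0.105     ]
[[276.59566878 209.6801644 ]
 [288.85899656 206.80166777]
 [293.64117708 205.67920283]
 [300.84727913 202.57868245]]
```

View pics/w1c.png

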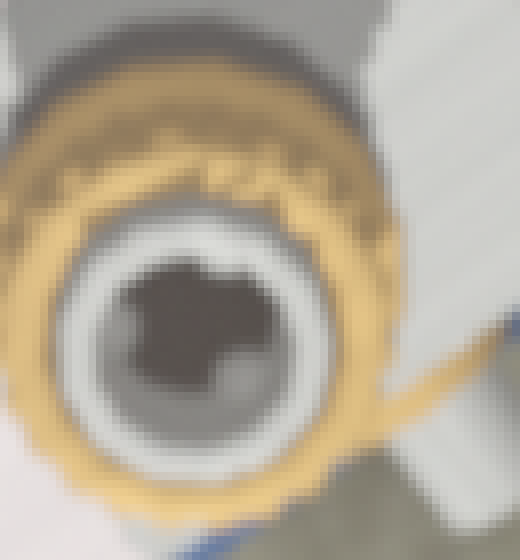

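Zoomed crop: the mouth ring is centred at about (283.9,207.6) px, with the arm still settling. I'll re-measure at rest with an ellipse fit.

```bash
cat >> h.py <<'E'
def mouth(z=.105,guess=(.532,.14),sat=45,val=120):
    s=arm.sense(); im=cams.capture("wrist"); s2=arm.sense()
    hsv=cv2.cvtColor(cv2.resize(im,None,fx=4,fy=4,interpolation=2),cv2.COLOR_RGB2HSV)
    m=((hsv[...,1]<sat)&(hsv[...,2]>val)).astype(np.uint8)
    cs,_=cv2.findContours(m,cv2.RETR_EXTERNAL,cv2.CHAIN_APPROX_NONE)
    g=proj("wrist",[[*guess,z]],s)[0]; out=[]
    f=proj("wrist",[[guess[0],guess[1]+.0125,z]],s)[0]; r=np.hypot(*(f-g))
    for c in cs:
        if len(c)<40: continue
        (x,y),(a,b),_=cv2.fitEllipse(c); x=(x+.5)/4-.5;y=(y+.5)/4-.5
        if .75*r<a/8 and b/8<1.3*r and np.hypot(x-g[0],y-g[1])<4*r: out.append((x,y,a/8,b/8,r,onz("wrist",(x,y),z,s)))
    print(s["tool_pos"],s2["tool_pos"]-s["tool_pos"]); print(out)
E
python3 - <<'E'
from h import *
mouth(); mouth()
print(cams.camera_params("wrist")["hand_eye"][:3,3])
E
```

```text
[0.52843269 0.14289202 0.19984986] [-2.42834589e-05  4.49834588e-05  7.78151401e-05]
[]
[0.5284084  0.14293701 0.19992768] [ 6.41022564e-05 -2.20529954e-04  5.10762629e-05]
[]
[ 6.53497905e-02  3.08991578e-05 -1.65900424e-01]
```

```bash
cat >> h.py <<'E'
def mouth2(z=.105,guess=(.531,.143),name="wrist"):
    s=arm.sense(); im=cams.capture(name)
    g=proj(name,[[*guess,z]],s)[0]; r=np.hypot(*(proj(name,[[guess[0],guess[1]+.0125,z]],s)[0]-g)); k=8
    h=int(2.2*r); u0,v0=np.round(g).astype(int)-h; c=im[v0:v0+2*h,u0:u0+2*h]
    # ring template (tube end face, bright) against saturation+value: correlate bright grey annulus
    hs=cv2.cvtColor(cv2.resize(c,None,fx=k,fy=k,interpolation=2),cv2.COLOR_RGB2HSV).astype(np.float32)
    f=hs[...,2]-hs[...,1]; n=int(2*1.35*r*k)|1; yy,xx=np.mgrid[:n,:n]-n//2; d=np.hypot(xx,yy)/(r*k)
    t=np.where((d<1)&(d>.74),1,0).astype(np.float32); w=(d<1.3).astype(np.float32)
    q=cv2.matchTemplate(f,t,cv2.TM_CCOEFF_NORMED,mask=w); _,mx,_,loc=cv2.minMaxLoc(q)
    uv=(u0+(loc[0]+n//2+.5)/k-.5,v0+(loc[1]+n//2+.5)/k-.5)
    print("mouth",uv,"r",r,"score",mx,onz(name,uv,z,s)); return uv
E
python3 - <<'E'
from h import *
mouth2(); print(onz("wrist",(283.9,207.6),.105)); mouth2()
mouth2(name="top",guess=(.532,.14)); mouth2(name="side",guess=(.53,.143))
E
```

```text
mouth (np.float64(283.5625), np.float64(208.4375)) r 17.528759999938714 score 0.7275718450546265 [0.53212961 0.14538147 0.105     ]
[0.53174244 0.1453268  0.105     ]
mouth (np.float64(283.9375), np.float64(208.0625)) r 17.53333624472257 score 0.7284082174301147 [0.532081   0.14527401 0.105     ]
mouth (np.float64(213.1875), np.float64(200.3125)) r 5.1796322437268145 score 0.35231438279151917 [0.53275124 0.14336653 0.105     ]
mouth (np.float64(248.0625), np.float64(239.6875)) r 3.8423465411279247 score 0.3972828984260559 [0.5297728  0.14585452 0.105     ]
```

```bash
python3 - <<'E'
from h import *
s=arm.sense();print(s["tool_pos"],R.from_rotvec(s["orientation"]).as_matrix().round(4)); print(totool([.532,.1452,.084]))
E
```

```text
[0.52907989 0.14118531 0.20003836] [[-9.718e-01  2.359e-01  0.000e+00]
 [ 2.359e-01  9.718e-01  3.000e-04]
 [ 0.000e+00  3.000e-04 -1.000e+00]]
[-0.00189381  0.00456011  0.1160395 ]
```

```bash
python3 -m inch '[[0,0,0,-0.001,0.005,0.03,0.085],[0,0,0,-0.001,0.005,0.05,0.085],[0,0,0,-0.001,0.005,0.05,0.085],[0,0,0,-0.001,0.005,0.05,0.085],[0,0,0,-0.001,0.005,0.05,0.085],[0,0,0,-0.001,0.005,0.05,0.085],[0,0,0,-0.001,0.005,0.05,0.085],[0,0,0,-0.001,0.005,0.05,0.085]]'
python3 - <<'E'
from h import *
for i in range(3):
    print(arm.sense()["tool_pos"]); mouth2()
E
```

```text
t: 3.47
tool_pos: [0.5323, 0.1449, 0.151]
orientation: [0.376, 3.117, 0.001]
ft_force: [0.6, 0.1, -0.5]
grip_width: 0.0852
finger_force: 0.0
[0.53225557 0.14493972 0.15097573]
mouth (np.float64(279.4375), np.float64(224.0625)) r 21.3279937616404 score 0.6919167637825012 [0.53208312 0.14537088 0.105     ]
[0.53206797 0.14490534 0.150755  ]
mouth (np.float64(279.6875), np.float64(224.4375)) r 21.343670954880007 score 0.6907305717468262 [0.5320656  0.14543481 0.105     ]
[0.53193939 0.14492613 0.15055247]
mouth (np.float64(279.8125), np.float64(224.8125)) r 21.358623179946047 score 0.694861888885498 [0.53209899 0.14548245 0.105     ]
```

```bash
python3 -m inch '[[0,0,0,0,0,0.02,0.06],[0,0,0,0,0,0.04,0.055],[0,0,0,0,0.0005,0.055,0.05],[0,0,0,0,0.0005,0.066,0.048],[0,0,0,0,0.0005,0.066,0.046],[0,0,0,0,0.0005,0.066,0.045],[0,0,0,0,0.0005,0.066,0.045],[0,0,0,0,0.0005,0.066,0.045]]' 30
python3 -m inch '[[0,0,0,0,0,0,0.043],[0,0,0,0,0,0,0.041],[0,0,0,0,0,0,0.039],[0,0,0,0,0,0,0.03],[0,0,0,0,0,0,0.03],[0,0,0,0,0,0,0.03],[0,0,0,0,0,0,0.03],[0,0,0,0,0,0,0.03]]' 30
```

```text
t: 4.28
tool_pos: [0.5326, 0.1455, 0.085]
orientation: [0.376, 3.117, 0.001]
ft_force: [1.3, 0.0, -0.2]
grip_width: 0.045
finger_force: 0.0
t: 4.95
tool_pos: [0.5317, 0.1454, 0.0839]
orientation: [-0.376, -3.119, 0.0]
ft_force: [-0.8, 1.3, -0.3]
grip_width: 0.0298
finger_force: 0.0
```

```bash
python3 - <<'E'
from h import *
a=cams.capture("wrist"); b=cams.capture("side")[200:300,200:300]
b=cv2.resize(b,(420,420),interpolation=2); cv2.imwrite("pics/w2.png",cv2.resize(np.hstack([a,b])[:,:,::-1],(798,342)))
E
```

```text
(no output)
```

View pics/w2.png

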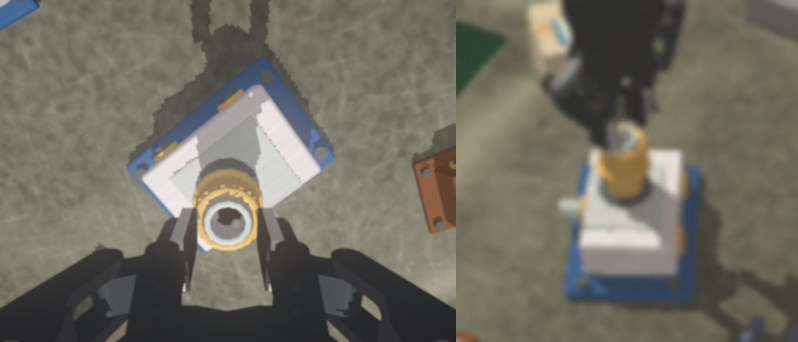

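```bash
python3 - <<'E'
from h import *
s=arm.sense(); print(s["tool_pos"])
a=cams.capture("wrist")[220:380,190:370]; 
cv2.imwrite("pics/w3.png",cv2.resize(a[:,:,::-1],(720,600),interpolation=2))
M=R.from_rotvec(s["orientation"])
for z in (0,-.01,-.02): print(z,proj("wrist",s["tool_pos"]+M.apply([[.011,.015,z],[-.011,.015,z],[.011,-.015,z],[-.011,-.015,z]]),s).round())
for z,r in ((.105,.0125),(.101,.018),(.078,.018)): print(z,proj("wrist",[.532,.1454,z]+M.apply([[r,0,0],[-r,0,0],[0,r,0],[0,-r,0]]),s).round())
E
```

```text
[0.53171604 0.1453405  0.08388705]
0 [[311. 231.]
 [310. 275.]
 [246. 231.]
 [247. 275.]]
-0.01 [[313. 238.]
 [312. 284.]
 [244. 238.]
 [246. 284.]]
-0.02 [[315. 246.]
 [314. 295.]
 [242. 246.]
 [244. 295.]]
0.105 [[279. 244.]
 [279. 300.]
 [309. 273.]
 [249. 273.]]
0.101 [[279. 229.]
 [279. 307.]
 [321. 269.]
 [237. 269.]]
0.078 [[279. 214.]
 [279. 283.]
 [316. 250.]
 [242. 250.]]
```

View pics/w3.png

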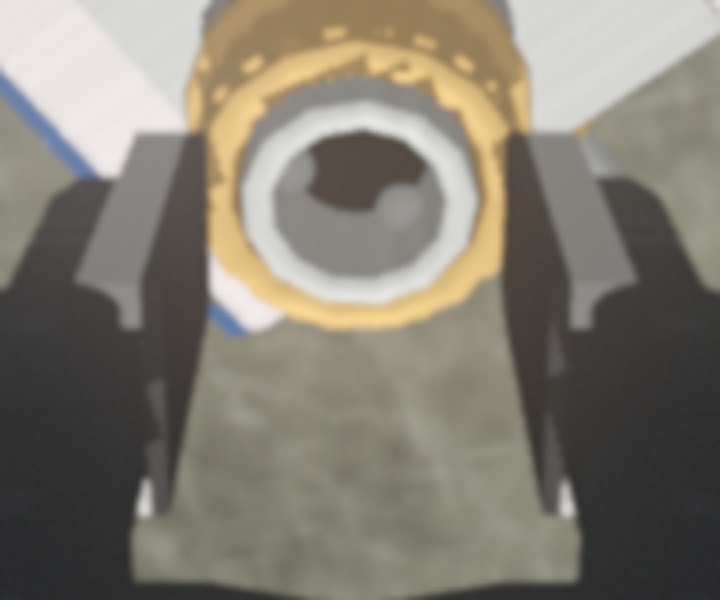

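Mouth at px (279.5,273), as predicted. The fingertips cover the sleeve rim, so they sit above it, about 20 mm behind the TCP. I have to go lower.

```bash
python3 -m inch '[[0,0,0,0,0,0,0.046],[0,0,0,0,0,0,0.046],[0,0,0,0,0,0,0.046],[0,0,0,0,0,0,0.046],[0,0,0,0,0,0.006,0.046],[0,0,0,0,0,0.012,0.046],[0,0,0,0,0,0.018,0.046],[0,0,0,0,0,0.018,0.046],[0,0,0,0,0,0.018,0.046]]' 30
python3 -m inch '[[0,0,0,0,0,0,0.043],[0,0,0,0,0,0,0.040],[0,0,0,0,0,0,0.038],[0,0,0,0,0,0,0.035],[0,0,0,0,0,0,0.03],[0,0,0,0,0,0,0.03],[0,0,0,0,0,0,0.03]]' 30
```

```text
t: 5.85
tool_pos: [0.5312, 0.1452, 0.0651]
orientation: [-0.375, -3.117, 0.001]
ft_force: [0.3, -0.5, 0.6]
grip_width: 0.046
finger_force: 0.0
t: 6.43
tool_pos: [0.532, 0.1457, 0.0664]
orientation: [0.376, 3.118, 0.001]
ft_force: [-1.0, 0.5, 4.1]
grip_width: 0.0338
finger_force: 29.8
```

```bash
python3 -m inch '[[0,0,0,0,0,0.002,0.03],[0,0,0,0,0,0.004,0.03],[0,0,0,0,0,0.006,0.03],[0,0,0,0,0,0.008,0.03],[0,0,0,0,0,0.009,0.03],[0,0,0,0,0,0.009,0.03],[0,0,0,0,0,0.009,0.03]]'
python3 -m inch '[[0,0,0,0,0,0.001,0.03],[0,0,0,0,0,0.0015,0.03],[0,0,0,0,0,0.0015,0.03],[0,0,0,0,0,0.0015,0.03]]'
```

```text
t: 7.02
tool_pos: [0.5321, 0.1456, 0.0584]
orientation: [0.376, 3.118, 0.001]
ft_force: [-2.9, -0.2, 11.5]
grip_width: 0.0343
finger_force: 30.4
t: 7.35
tool_pos: [0.5321, 0.1457, 0.0571]
orientation: [0.376, 3.118, 0.001]
ft_force: [-3.3, 0.5, 11.8]
grip_width: 0.0344
finger_force: 30.5
```

```bash
python3 -m inch '[[0,0,0,0,0,0.001,0.03],[0,0,0,0,0,0.001,0.03],[0,0,0,0,0,0.001,0.03]]'
python3 -m inch '[[0,0,0,0,0,0.001,0.03],[0,0,0,0,0,0.001,0.03],[0,0,0,0,0,0.001,0.03]]'
```

```text
t: 7.6
tool_pos: [0.5322, 0.1457, 0.0563]
orientation: [0.376, 3.118, 0.001]
ft_force: [-3.0, -0.1, 13.2]
grip_width: 0.0336
finger_force: 30.6
t: 7.85
tool_pos: [0.5322, 0.1457, 0.0562]
orientation: [0.376, 3.118, 0.002]
ft_force: [-4.6, -0.1, 18.3]
grip_width: 0.0339
finger_force: 31.0
```

```bash
python3 -m inch '[[0,0,0,0,0,0,0.06],[0,0,0,0,0,0,0.06],[0,0,0,0,0,0,0.06],[0,0,0,0,0,0,0.06],[0,0,0,0,0,-0.03,0.06],[0,0,0,0,0,-0.06,0.07],[0,0,0,0,0,-0.095,0.08],[0,0,0,0,0,-0.095,0.085],[0,0,0,0,0,-0.095,0.085],[0,0,0,0,0,-0.095,0.085]]' 30
python3 - <<'E'
from h import *
for i in range(3): mouth2()
print(arm.sense()["tool_pos"],arm.sense()["qpos"])
im=cams.capture("wrist"); cv2.imwrite("pics/w4.png",cv2.resize(im[150:290,210:350,::-1],(560,560),interpolation=2))
E
```

```text
t: 8.68
tool_pos: [0.5311, 0.1452, 0.1477]
orientation: [-0.375, -3.118, 0.001]
ft_force: [0.5, -0.8, 0.3]
grip_width: 0.085
finger_force: 0.0
mouth (np.float64(279.9375), np.float64(228.1875)) r 21.597663242266712 score 0.6473284363746643 [0.53226923 0.14547243 0.105     ]
mouth (np.float64(280.4375), np.float64(229.4375)) r 21.646268160050635 score 0.6504877209663391 [0.53239103 0.14548094 0.105     ]
mouth (np.float64(280.5625), np.float64(229.6875)) r 21.669909305625257 score 0.6466841697692871 [0.53233215 0.1455022  0.105     ]
[0.53058927 0.14500527 0.14679461] [-0.34241145  0.53264864  0.05441377  1.79278304 -0.03761442  0.8207494
  1.06128962]
```

View pics/w4.png

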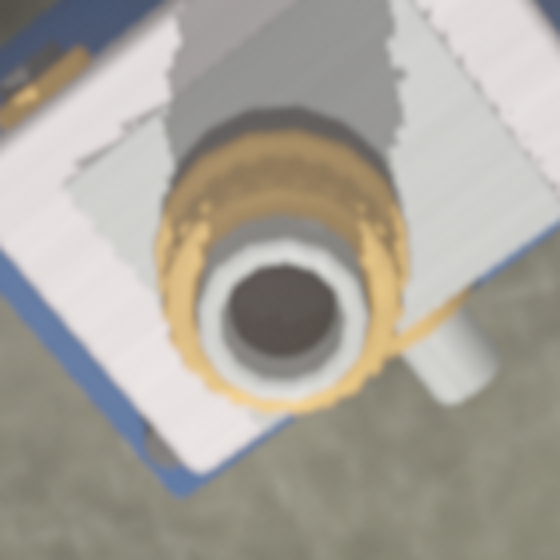

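Sleeve stays back: the tube stands further out and the balls are gone from the bore. The mouth is at (280.5,229). Now to the oiler.

```bash
python3 -m inch '[[0,0,0,-0.006,-0.03,-0.02,0.085],[0,0,0,-0.058,-0.298,-0.02,0.085],[0,0,0,-0.058,-0.298,-0.02,0.085],[0,0,0,-0.058,-0.298,-0.02,0.085],[0,0,0,-0.058,-0.298,-0.02,0.085],[0,0,0,-0.058,-0.298,-0.02,0.085],[0,0,0,-0.058,-0.298,-0.02,0.085],[0,0,0,-0.058,-0.298,-0.02,0.085],[0,0,0,-0.058,-0.298,-0.02,0.085],[0,0,0,-0.058,-0.298,-0.02,0.085]]'
python3 -m inch '[[0,0,0,0,0,0,0.085],[0,0,0,0,0,0,0.085],[0,0,0,0,0,0,0.085],[0,0,0,0,0,0,0.085],[0,0,0,0,0,0,0.085],[0,0,0,0,0,0,0.085]]'
python3 - <<'E'
from h import *
for i in range(2):
    s=arm.sense(); im=cams.capture("wrist")
    print(s["tool_pos"],s["qpos"][6])
for l in ["oiler","stand"]:
  for d in cams.masks_of("wrist",l)[:2]:
    b=d["box"]; print(l,d["p"],b)
print(proj("wrist",[[.5175,-.158,.092],[.5175,-.158,.034]],s))
cv2.imwrite("pics/w5.png",cv2.resize(im[100:310,170:380,::-1],(600,600),interpolation=2))
E
```

```text
t: 9.72
tool_pos: [0.5164, -0.1598, 0.1675]
orientation: [-0.382, -3.116, 0.0]
ft_force: [-0.1, -0.0, 0.7]
grip_width: 0.0853
finger_force: 0.0
t: 10.22
tool_pos: [0.5174, -0.1573, 0.1685]
orientation: [0.374, 3.119, -0.0]
ft_force: [0.0, -0.2, 0.0]
grip_width: 0.0852
finger_force: 0.0
[ 0.51743363 -0.15729684  0.16846877] 1.6299064897401347
[ 0.51739204 -0.15747932  0.16848641] 1.6299043888870375
oiler 0.91 [258.8, 178.9, 40.1, 56.0]
stand 0.73 [234.4, 148.7, 89.1, 88.6]
[[278.16036084 211.43433584]
 [278.29868484 192.8132182 ]]
```

View pics/w5.png

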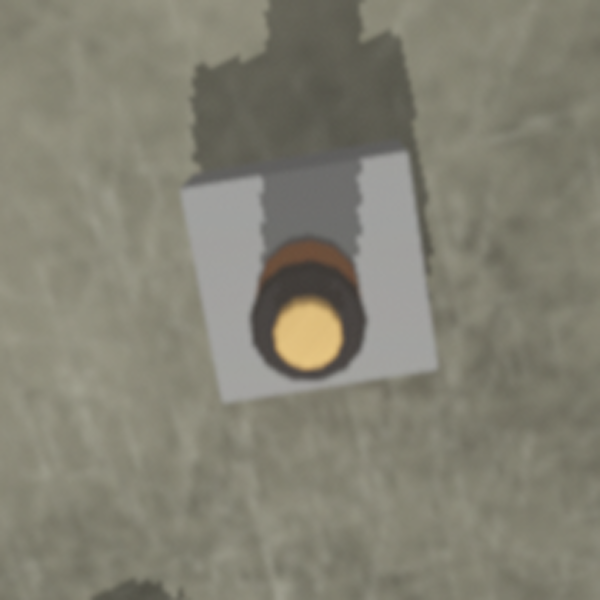

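Stub top centre is at px (277.6,216.7), and the black cap disc centre at about (277.6,212). The oiler stands in the grey stand.

```bash
python3 - <<'E'
from h import *
s=arm.sense(); a=onz("wrist",(277.4,216.6),.092,s);b=onz("wrist",(277.4,211.8),.084,s)
print(a,b,proj("wrist",[a,a+[0,.008,0]],s), proj("wrist",[b,b+[0,.014,0]],s)); print(s["tool_pos"],totool([*a[:2],.06],s))
E
```

```text
[ 0.52076915 -0.15970181  0.092     ] [ 0.51964729 -0.15945842  0.084     ] [[277.4        216.6       ]
 [289.06076939 213.85624141]] [[277.4        211.8       ]
 [297.24926306 207.11324229]]
[ 0.51732148 -0.15783689  0.16846155] [-0.00378868 -0.0009836   0.10846175]
```

```bash
python3 -m inch '[[0,0,0,-0.0035,-0.001,0.03,0.07],[0,0,0,-0.0035,-0.001,0.06,0.06],[0,0,0,-0.0035,-0.001,0.09,0.05],[0,0,0,-0.0035,-0.001,0.115,0.045],[0,0,0,-0.0035,-0.001,0.1285,0.04],[0,0,0,-0.0035,-0.001,0.1285,0.04],[0,0,0,-0.0035,-0.001,0.1285,0.04],[0,0,0,-0.0035,-0.001,0.1285,0.04],[0,0,0,-0.0035,-0.001,0.1285,0.04],[0,0,0,-0.0035,-0.001,0.1285,0.04]]' 40
python3 -m inch '[[0,0,0,0,0,0,0.036],[0,0,0,0,0,0,0.032],[0,0,0,0,0,0,0.028],[0,0,0,0,0,0,0.02],[0,0,0,0,0,0,0.02],[0,0,0,0,0,0,0.02],[0,0,0,0,0,0,0.02],[0,0,0,0,0,0,0.02]]' 40
```

```text
t: 11.25
tool_pos: [0.5215, -0.16, 0.0413]
orientation: [0.375, 3.116, -0.001]
ft_force: [-0.0, 0.7, -0.3]
grip_width: 0.0397
finger_force: 0.0
t: 11.92
tool_pos: [0.5209, -0.1594, 0.0405]
orientation: [0.375, 3.118, 0.001]
ft_force: [-1.1, 1.8, 6.6]
grip_width: 0.0268
finger_force: 39.3
```

```bash
python3 -m inch '[[0,0,0,0,0,-0.005,0.02],[0,0,0,0,0,-0.02,0.02],[0,0,0,0,0,-0.05,0.02],[0,0,0,0,0,-0.08,0.02],[0,0,0,0,0,-0.11,0.02],[0,0,0,0,0,-0.125,0.02],[0,0,0,0,0,-0.125,0.02],[0,0,0,0,0,-0.125,0.02],[0,0,0,0,0,-0.125,0.02],[0,0,0,0,0,-0.125,0.02]]' 40
python3 - <<'E'
from h import *
s=arm.sense(); im=cams.capture("wrist"); print(s["tool_pos"],totool([.5323,.1455,.165],s),R.from_rotvec(s["orientation"]).as_matrix().round(4))
cv2.imwrite("pics/w6.png",cv2.resize(im[190:370,190:370,::-1],(590,590),interpolation=2))
hsv=cv2.cvtColor(im,cv2.COLOR_RGB2HSV); m=((hsv[...,1]>90)&(hsv[...,2]>130)).astype(np.uint8); m[:,:220]=0;m[:,340:]=0
n,l,st,c=cv2.connectedComponentsWithStats(m); print([(st[i],c[i]) for i in range(1,n) if st[i][4]>60])
M=R.from_rotvec(s["orientation"]); z=s["tool_pos"][2]-.0405+.092
print(proj("wrist",[s["tool_pos"]+M.apply([x,0,0])+[0,0,.0515] for x in(-.004,0,.004)],s))
E
```

```text
t: 12.75
tool_pos: [0.519, -0.1593, 0.1629]
orientation: [-0.375, -3.115, -0.001]
ft_force: [-0.6, 0.2, -1.4]
grip_width: 0.0267
finger_force: 39.8
[ 0.51897032 -0.1593205   0.16292556] [ 0.05946087  0.29926341 -0.00182689] [[-9.714e-01  2.375e-01 -4.300e-03]
 [ 2.375e-01  9.714e-01  1.000e-03]
 [ 4.400e-03 -1.000e-04 -1.000e+00]]
[(array([ 255,  282,   48,   51, 1915], dtype=int32), array([278.27780679, 307.7926893 ]))]
[[278.84992124 319.51202541]
 [278.84639969 309.01513357]
 [278.84280314 298.3336597 ]]
```

View pics/w6.png

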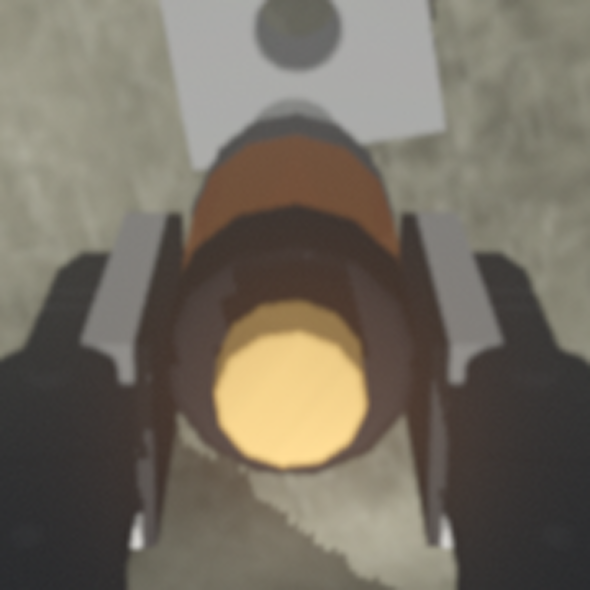

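The oiler is held upright. The stub disc centre is at (278.6,311.4), which puts its axis at tool x ≈ −0.9 mm, and the plug tip arc at v≈220 confirms it isn't tilted.

```bash
python3 -m inch '[[0,0,0,0.006,0.03,0,0.02],[0,0,0,0.013,0.065,0,0.02],[0,0,0,0.02,0.1,0,0.02],[0,0,0,0.027,0.135,0,0.02],[0,0,0,0.034,0.17,0,0.02],[0,0,0,0.041,0.205,0,0.02],[0,0,0,0.048,0.24,0,0.02],[0,0,0,0.055,0.275,0,0.02],[0,0,0,0.06,0.299,0,0.02],[0,0,0,0.06,0.299,0,0.02]]' 40
python3 -m inch '[[0,0,0,0,0,0,0.02],[0,0,0,0,0,0,0.02],[0,0,0,0,0,0,0.02],[0,0,0,0,0,0,0.02],[0,0,0,0,0,0,0.02],[0,0,0,0,0,0,0.02],[0,0,0,0,0,0,0.02],[0,0,0,0,0,0,0.02]]'
python3 - <<'E'
from h import *
P=[]
for i in range(4):
    s=arm.sense(); P.append(s["tool_pos"]); cams.capture("wrist")
print(np.array(P)); print(totool([.5314,.1457,P[-1][2]],s),R.from_rotvec(s["orientation"]).as_matrix().round(4),s["ft_force"])
E
```

```text
t: 13.63
tool_pos: [0.5317, 0.154, 0.1635]
orientation: [-0.357, -3.118, -0.008]
ft_force: [-0.5, 1.9, -1.1]
grip_width: 0.0264
finger_force: 39.9
t: 14.3
tool_pos: [0.5332, 0.1447, 0.165]
orientation: [0.376, 3.119, 0.0]
ft_force: [0.5, -1.0, -0.9]
grip_width: 0.0265
finger_force: 39.9
[[0.53323053 0.14474906 0.16496945]
 [0.5332477  0.14483306 0.16499623]
 [0.53321188 0.14491371 0.16496124]
 [0.53321978 0.14498215 0.16495666]]
[ 1.93821201e-03  2.65077705e-04 -1.24211674e-07] [[-9.714e-01  2.375e-01  1.000e-04]
 [ 2.375e-01  9.714e-01  0.000e+00]
 [-1.000e-04  0.000e+00 -1.000e+00]] [-0.58517801  0.57925215 -0.80439198]
```

```bash
python3 -m inch '[[0,0,0,0.002,0.0004,0.005,0.02],[0,0,0,0.002,0.0004,0.012,0.02],[0,0,0,0.002,0.0004,0.018,0.02],[0,0,0,0.002,0.0004,0.024,0.02],[0,0,0,0.002,0.0004,0.024,0.02],[0,0,0,0.002,0.0004,0.024,0.02],[0,0,0,0.002,0.0004,0.024,0.02],[0,0,0,0.002,0.0004,0.024,0.02],[0,0,0,0.002,0.0004,0.024,0.02]]'
python3 - <<'E'
from h import *
P=[]
for i in range(3):
    s=arm.sense(); P.append(s["tool_pos"]); im=cams.capture("wrist")
print(np.array(P)); print(totool([.5314,.1457,P[-1][2]],s),s["ft_force"])
a=im[200:360,190:370]; b=cams.capture("side")[190:290,200:300]
cv2.imwrite("pics/w7.png",np.hstack([cv2.resize(a,(450,400),interpolation=2),cv2.resize(b,(350,400),interpolation=2)])[...,::-1])
E
```

```text
t: 15.25
tool_pos: [0.5316, 0.1459, 0.1412]
orientation: [0.376, 3.118, 0.0]
ft_force: [-0.0, -0.4, -1.6]
grip_width: 0.0265
finger_force: 39.9
[[0.53161055 0.14594057 0.14120929]
 [0.53160177 0.14590508 0.14122475]
 [0.53151204 0.14589894 0.14116643]]
[ 6.15812059e-05 -2.19859181e-04 -7.82503587e-08] [-0.3994551   0.42140802 -1.54122181]
```

View pics/w7.png

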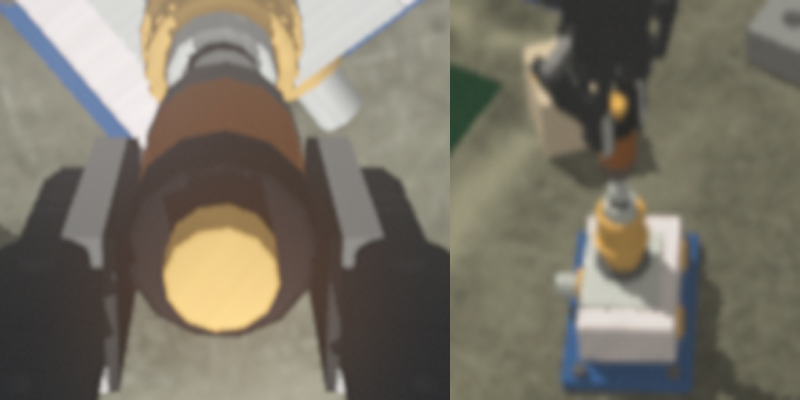

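The plug tip sits over the bore in both views. I'll descend in small steps and watch the force.

```bash
python3 -m inch '[[0,0,0,0,-0.0002,0.001,0.02],[0,0,0,0,-0.0002,0.002,0.02],[0,0,0,0,-0.0002,0.003,0.02],[0,0,0,0,-0.0002,0.004,0.02],[0,0,0,0,-0.0002,0.005,0.02]]'
python3 -m inch '[[0,0,0,0,0,0.001,0.02],[0,0,0,0,0,0.002,0.02],[0,0,0,0,0,0.003,0.02],[0,0,0,0,0,0.003,0.02]]'
```

```text
t: 15.87
tool_pos: [0.5312, 0.1457, 0.1357]
orientation: [-0.376, -3.119, 0.0]
ft_force: [0.5, 0.5, -0.9]
grip_width: 0.0262
finger_force: 39.9
t: 16.2
tool_pos: [0.5311, 0.1456, 0.1326]
orientation: [-0.376, -3.119, 0.0]
ft_force: [0.2, -0.5, -0.9]
grip_width: 0.0269
finger_force: 39.9
```

```bash
python3 -m inch '[[0,0,0,0,0,0.001,0.02],[0,0,0,0,0,0.002,0.02],[0,0,0,0,0,0.003,0.02],[0,0,0,0,0,0.004,0.02],[0,0,0,0,0,0.004,0.02]]'
python3 -m inch '[[0,0,0,0,0,0.001,0.02],[0,0,0,0,0,0.002,0.02],[0,0,0,0,0,0.003,0.02],[0,0,0,0,0,0.003,0.02]]'
```

```text
t: 16.62
tool_pos: [0.5315, 0.1457, 0.1293]
orientation: [0.376, 3.119, 0.0]
ft_force: [-0.1, 0.4, 0.5]
grip_width: 0.0266
finger_force: 40.3
t: 16.95
tool_pos: [0.5315, 0.1457, 0.126]
orientation: [0.376, 3.119, 0.0]
ft_force: [0.6, -0.5, 1.3]
grip_width: 0.0266
finger_force: 40.3
```

```bash
python3 -m inch '[[0,0,0,0,0,0.001,0.02],[0,0,0,0,0,0.002,0.02],[0,0,0,0,0,0.003,0.02],[0,0,0,0,0,0.004,0.02],[0,0,0,0,0,0.005,0.02],[0,0,0,0,0,0.005,0.02]]'
python3 -m inch '[[0,0,0,0,0,0.001,0.02],[0,0,0,0,0,0.002,0.02],[0,0,0,0,0,0.003,0.02],[0,0,0,0,0,0.004,0.02],[0,0,0,0,0,0.004,0.02]]'
```

```text
t: 17.45
tool_pos: [0.5322, 0.1454, 0.1219]
orientation: [0.376, 3.117, 0.0]
ft_force: [-0.7, -0.6, 6.0]
grip_width: 0.0265
finger_force: 40.7
t: 17.87
tool_pos: [0.5322, 0.1454, 0.118]
orientation: [0.376, 3.117, 0.0]
ft_force: [-0.1, -1.7, 6.1]
grip_width: 0.0268
finger_force: 40.8
```

```bash
python3 -m inch '[[0,0,0,0,0,0.001,0.02],[0,0,0,0,0,0.002,0.02],[0,0,0,0,0,0.003,0.02],[0,0,0,0,0,0.003,0.02]]'
python3 -m inch '[[0,0,0,0,0,0.001,0.02],[0,0,0,0,0,0.002,0.02],[0,0,0,0,0,0.002,0.02]]'
```

```text
t: 18.2
tool_pos: [0.5319, 0.1455, 0.1143]
orientation: [0.376, 3.118, 0.0]
ft_force: [1.9, -0.9, -6.6]
grip_width: 0.0268
finger_force: 39.8
t: 18.45
tool_pos: [0.5318, 0.1455, 0.112]
orientation: [0.376, 3.118, -0.0]
ft_force: [0.5, 0.1, 3.9]
grip_width: 0.0261
finger_force: 40.9
```

```bash
python3 -m inch '[[0,0,0,0,0,0.0007,0.02],[0,0,0,0,0,0.0007,0.02],[0,0,0,0,0,0.0007,0.02]]'
python3 - <<'E'
from h import *
print(arm.sense()["tool_pos"]);a=cams.capture("wrist")[190:350,190:370]; b=cams.capture("side")[190:290,200:300]
cv2.imwrite("pics/w8.png",np.hstack([cv2.resize(a,(450,400),interpolation=2),cv2.resize(b,(350,400),interpolation=2)])[...,::-1])
E
```

```text
t: 18.7
tool_pos: [0.5318, 0.1455, 0.1115]
orientation: [0.376, 3.118, 0.0]
ft_force: [-0.4, -1.6, 4.4]
grip_width: 0.0265
finger_force: 41.1
[0.53180025 0.14549942 0.11151079]
```

View pics/w8.png

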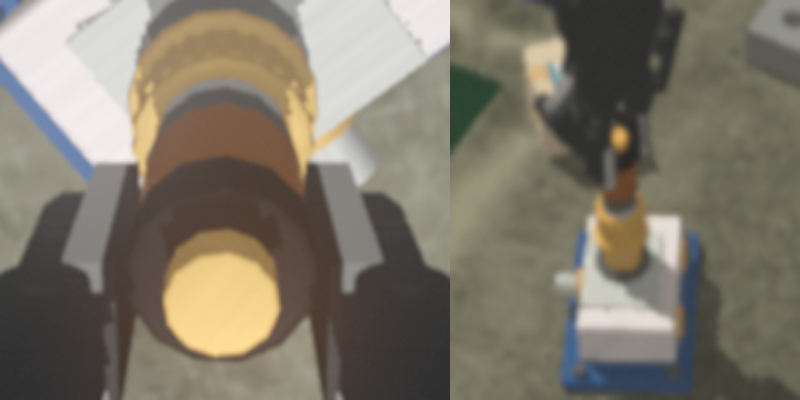

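The collar is at the mouth and the sleeve looks forward in both views. A gentle tug will check the lock.

```bash
python3 -m inch '[[0,0,0,0,0,-0.001,0.02],[0,0,0,0,0,-0.002,0.02],[0,0,0,0,0,-0.0025,0.02],[0,0,0,0,0,-0.0025,0.02]]'
```

```text
t: 19.13
tool_pos: [0.5313, 0.1456, 0.1131]
orientation: [-0.376, -3.119, 0.0]
ft_force: [2.2, -0.4, -1.1]
grip_width: 0.0266
finger_force: 40.3
```

```bash
python3 -m inch '[[0,0,0,0,0,-0.001,0.02],[0,0,0,0,0,-0.0015,0.02],[0,0,0,0,0,-0.0015,0.02],[0,0,0,0,0,-0.0015,0.02]]'
```

```text
t: 19.47
tool_pos: [0.5306, 0.1457, 0.1137]
orientation: [-0.375, -3.117, 0.001]
ft_force: [2.7, 0.8, -14.8]
grip_width: 0.0265
finger_force: 40.2
```

It's locked: about 14 N of pull with no give. I'll settle it back, release, and retreat.

```bash
python3 -m inch '[[0,0,0,-0.0005,0,0.001,0.02],[0,0,0,-0.0005,0,0.002,0.02],[0,0,0,-0.0005,0,0.0025,0.02],[0,0,0,-0.0005,0,0.0025,0.02]]'
python3 -m inch '[[0,0,0,0,0,0,0.028],[0,0,0,0,0,0,0.035],[0,0,0,0,0,0,0.05],[0,0,0,0,0,0,0.06],[0,0,0,0,0,-0.02,0.06],[0,0,0,0,0,-0.05,0.07],[0,0,0,0,0,-0.08,0.08],[0,0,0,0,0,-0.11,0.085],[0,0,0,0,0,-0.11,0.085],[0,0,0,0,0,-0.11,0.085]]'
python3 -m inch '[[0,0,0,0,0,0,0.085],[0,0,0,0,0,0,0.085],[0,0,0,0,0,0,0.085],[0,0,0,0,0,0,0.085],[0,0,0,0,0,0,0.085]]'
python3 - <<'E'
from h import *
s=arm.sense();a=cams.capture("wrist")[120:300,190:390]; b=cams.capture("side")[190:290,200:300]
print(proj("wrist",[[.5323,.1455,.163],[.5323,.1455,.111],[.5323,.1455,.101],[.5323,.1455,.095]],s))
cv2.imwrite("pics/w9.png",np.hstack([cv2.resize(a,(444,400),interpolation=2),cv2.resize(b,(350,400),interpolation=2)])[...,::-1])
E
```

```text
t: 19.8
tool_pos: [0.5315, 0.1455, 0.1133]
orientation: [-0.376, -3.119, 0.0]
ft_force: [1.6, -1.5, -3.3]
grip_width: 0.0265
finger_force: 41.3
t: 20.63
tool_pos: [0.5329, 0.146, 0.2249]
orientation: [0.375, 3.115, 0.003]
ft_force: [-0.6, 0.1, -0.2]
grip_width: 0.0846
finger_force: 0.0
t: 21.05
tool_pos: [0.5314, 0.1455, 0.2219]
orientation: [-0.375, -3.117, 0.001]
ft_force: [-0.4, -0.9, -0.3]
grip_width: 0.0848
finger_force: 0.0
[[279.35296917 220.00270519]
 [279.3375627  200.57231654]
 [279.33519324 197.59654879]
 [279.33384368 195.90312855]]
```

View pics/w9.png

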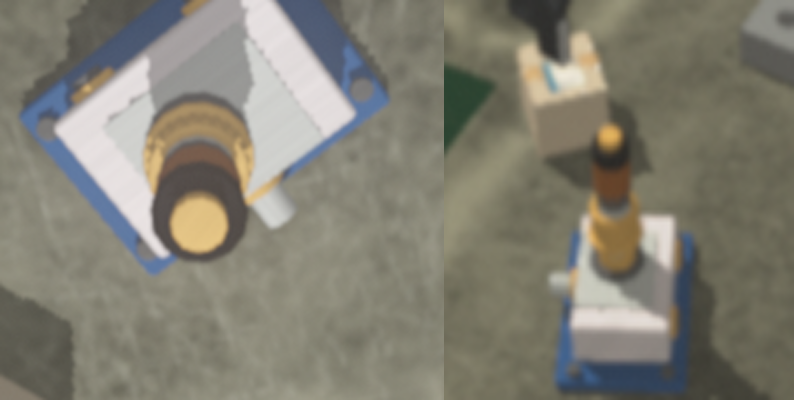

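```bash
python3 - <<'E'
import cv2,numpy as np
i0=cv2.resize(cv2.imread('pics/side0.png')[190:290,200:300],(350,400),interpolation=2)
S={'init(fwd)':i0}
for n in('w7','w8','w9'): S[n]=cv2.imread(f'pics/{n}.png')[:,-350:]
for n,im in S.items():
    h=cv2.cvtColor(im,cv2.COLOR_BGR2HSV).astype(float)
    m=(h[...,1]>110)&(h[...,2]>90)&(h[...,0]>12)&(h[...,0]<30); m[:185]=0; m[285:]=0; m[:,:135]=0;m[:,205:]=0
    cols=m[:,155:190]; y=np.where(cols.any(1))[0]; 
    print(n,m.sum(),np.where(m)[0].mean().round(1),[np.percentile(np.where(m)[0],p) for p in(2,98)])
    g=im[185:290,160:185].mean(1); print((g[::6,2]-g[::6,0]).round().astype(int))
E
```

```text
init(fwd) 2269 236.6 [np.float64(200.36), np.float64(266.0)]
[42 34 17 10 11 41 87 86 78 78 80 77 72 72 44 10  7 10]
w7 2021 240.7 [np.float64(207.0), np.float64(267.0)]
[11 10  9  8  8 10 36 82 80 75 76 81 81 72 43  9  7  9]
w8 2497 232.5 [np.float64(188.0), np.float64(266.0)]
[45 54 46 20 12 33 71 80 77 77 78 75 70 70 43  9  7  9]
w9 2541 231.5 [np.float64(187.0), np.float64(266.0)]
[57 54 38 16 10 32 70 79 75 75 76 74 69 69 42  9  7  9]
```

The sleeve's edge profile now matches the initial forward state, and differs from the pulled-back one.

```bash
python3 -c "
from station import hand_in
print(hand_in())"
```

```text
the job is handed in; nothing more can be done
None
```

The oiler is locked upright in the large blue station's coupler: it held against a gentle tug, the sleeve sprang forward by itself, and the job was handed in at about 21 s with the gripper clear.

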